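# Put the doming punches back with their dies

### The job

Each of the four doming punches was put back behind the wrong die. Set every punch upright in the socket of the die whose cup its head fits, fully down in the socket; the plain stand is free for parking a punch on the way. Let no punch fall over.

Things in the scene. Friction and masses are not known exactly. Their poses are not given: they have to be found in the camera images.
- punch_42: The largest of four bare steel doming punches, loose, upright, 105 mm tall, about 340 g. Round shank 16 mm in diameter, foot chamfered to 11 mm. Round head 42 mm in diameter: straight sides (the grip) from 70 to 88 mm above the foot, dome above. Origin: centre of the foot; z up along the punch.
- punch_33: The second largest of four bare steel doming punches, loose, upright, 101 mm tall, about 250 g. Round shank 16 mm in diameter, foot chamfered to 11 mm. Round head 33 mm in diameter: straight sides (the grip) from 70 to 88 mm above the foot, dome above. Origin: centre of the foot; z up along the punch.
- punch_25: The third largest of four bare steel doming punches, loose, upright, 98 mm tall, about 190 g. Round shank 16 mm in diameter, foot chamfered to 11 mm. Round head 25 mm in diameter: straight sides (the grip) from 70 to 88 mm above the foot, dome above. Origin: centre of the foot; z up along the punch.
- punch_17: The smallest of four bare steel doming punches, loose, upright, 95 mm tall, about 150 g. Round shank 16 mm in diameter, foot chamfered to 11 mm. Round head 17 mm in diameter: straight sides (the grip) from 70 to 88 mm above the foot, dome above. Origin: centre of the foot; z up along the punch.
- die_42: Die station, fixed: board 122x70x12 mm with a steel die 56 mm wide, 44 mm high, its cup 42 mm wide (largest), and behind it a dark steel punch socket. Origin: on the bench under the socket's centre; the die is 54 mm from it along -x. Socket: 42 mm wide, rim 50 mm over the bench, mouth 35 mm, a funnel to a 19 mm bore at 40 mm; floor 12 mm over the bench, where a punch's foot stands.
- die_33: Die station, fixed: board 122x70x12 mm with a steel die 47 mm wide, 44 mm high, its cup 33 mm wide (second largest), and behind it a dark steel punch socket. Origin: on the bench under the socket's centre; the die is 54 mm from it along -x. Socket: 42 mm wide, rim 50 mm over the bench, mouth 35 mm, a funnel to a 19 mm bore at 40 mm; floor 12 mm over the bench, where a punch's foot stands.
- die_25: Die station, fixed: board 122x70x12 mm with a steel die 39 mm wide, 44 mm high, its cup 25 mm wide (third largest), and behind it a dark steel punch socket. Origin: on the bench under the socket's centre; the die is 54 mm from it along -x. Socket: 42 mm wide, rim 50 mm over the bench, mouth 35 mm, a funnel to a 19 mm bore at 40 mm; floor 12 mm over the bench, where a punch's foot stands.
- die_17: Die station, fixed: board 122x70x12 mm with a steel die 31 mm wide, 44 mm high, its cup 17 mm wide (smallest), and behind it a dark steel punch socket. Origin: on the bench under the socket's centre; the die is 54 mm from it along -x. Socket: 42 mm wide, rim 50 mm over the bench, mouth 35 mm, a funnel to a 19 mm bore at 40 mm; floor 12 mm over the bench, where a punch's foot stands.
- plain_stand: A stand without a die, fixed: a square wooden board 70 x 70 x 12 mm with one socket exactly like those of the die stations, empty at the start. Origin: on the bench, under the centre of the socket. Socket rim 50 mm, socket floor 12 mm above the bench; mouth 35 mm, bore 19 mm.
Not all that is in view belongs to the job. Leave any red look-alike of the punch_33 alone.

How it is judged:
By the outcome, as a careful person would: the job done as asked, in the order asked, and still so for the second after the job is handed in, with the robot touching nothing.
It also fails if it takes over 136 s, if anything falls off the work surface, if the arm or the gripper's body presses on something with over 40 N, if the wrist force passes 120 N, or if a joint passes its speed limit or range.

### The arm

A 6-joint arm with a two-finger parallel gripper is mounted at the origin on a cart in front of the work surface, level with it; the furniture and walls round the work are solid. World frame = base frame: x ahead of the robot, y to its left, z up, the work surface at z = 0. Lengths are in m, angles in rad, forces in N, time in s.
With the tool pointing down it reaches from about 0.375 to 0.9 m from the base axis. Payload 3.1 kg.
Tool frame: the origin (TCP) lies between the finger pads; the fingertips stand 8 mm ahead of it and the grasp point (between the pads) lies 11 mm behind it; z points along the fingers, y is the line along which they close (so a half turn about z gives the same grasp; the last joint's range is limited). The gripper opens to 87 mm and grips with 3 to 60 N. Pads are 19 mm wide; open, the fingers measure 117 mm over their backs; the gripper's body (75 mm by 190 mm) begins 51 mm behind the grasp point.
Start: joints at [1.099, 0.527, 1.433, -0, 1.181, -0.178], TCP at [0.18, 0.598, 0.231] pointing down, gripper open.
Joint ranges: [-3.08, 3.08], [-0.75, 2.2], [0.22, 2.44], [-1.43, 4.57], [0, 2.65], [-2.85, 2.85]. Speed limits (rad/s): [2.79, 2.79, 3.14, 3.14, 3.14, 3.14].

### API

Orientations are given as a rotation vector (axis times angle).
In Python, from bench import movep, line_to, move_joints, set_gripper, wait, ik, read_state, camera, camera_info, PlanningError, close_job gives the robot as it stands. The module is installed in compiled form; this text tells all that it offers. Calls block until the motion is done:
- movep(position, orientation): joint-space move of the TCP to a pose.
- line_to(position, feed=0.15, frame=None): straight line of the TCP; frame=None keeps the orientation; feed is the mean speed in m/s.
- move_joints(angles): joint-space move.
- set_gripper(opening, newtons=None): opening from 0.0 (shut) to 1.0 (fully open); newtons is the grip in N (None keeps the last); returns when the fingers have stopped.
- wait(seconds).
- ik(position, orientation): joint angles nearest the present ones, or None.
- read_state(): the state.
- camera(name): name is "side" or "top" or "wrist"; returns the picture (400x640x3 uint8, blue, green, red); there is no depth.
- camera_info(name): a dict with "vertical_fov" (degrees; the focal length in pixels is half the picture's height over the tangent of half this angle, whatever the lens; pixels are square), "cx", "cy" (the principal point, pixels), "distortion" ([k1, k2, p1, p2, k3] as OpenCV has them; the pictures are not rectified), "extrinsics" (4x4, takes a point from camera to world coordinates). Camera axes: x right, y up, looking along -z (the intrinsics and any distortion apply to the point x, -y, -z); pixel columns grow to the right and rows downward; lengths in m; the calibration is good to about 2 mm. A picture is of the moment at which its call begins: read the wrist's pose just before it. camera_info takes no time and is no camera call; for the wrist camera it gives the pose at the moment of the call.
A pose or a line that the arm cannot do raises PlanningError and nothing moves.
- close_job(): hands the job in; it is judged then, once.
The state is a dict: "t": time; "q": joint angles; "joint_vel": joint speeds; "joint_efforts": joint torques, N m; "tcp_pos": TCP position; "tool_rot": TCP orientation; "force": force on the tool from outside, world axes, zero at the start; "moment": the same for the moment, N m; "finger_gap": opening from 0.0 (shut) to 1.0 (fully open); "grasp_force": force on a finger pad.
Only numpy, scipy, OpenCV 4.12 (cv2) and the standard library are available. Lean on these libraries where they do the work, as an engineer would, in place of code of your own. Each camera call takes 0.05 s, during which the arm holds its last target. There are 200 camera calls.

## Working session

There is one attempt and no reset: what is moved stays moved. The work goes in short steps, each a Python script; the robot and the scene stay as the last script left them, time stands still between calls to the robot, and variables do not carry over. Pictures are saved under pics/ and viewed, at most 14 in all, crops included, and the job is handed in when it is done.

```bash
mkdir -p pics
python3 - <<'E'
from bench import *
import cv2,numpy as np
for n in("top","side","wrist"):
    i=camera_info(n);print(n,i["vertical_fov"],i["cx"],i["cy"],i["distortion"],np.round(i["extrinsics"],3).tolist())
    cv2.imwrite(f"pics/{n}0.png",camera(n))
s=read_state();print(s["t"],s["tool_rot"],s["force"],s["finger_gap"])
E
```

```text
top 45.20153653560466 323.8496033524914 194.47625024801613 [-0.09981234  0.          0.          0.          0.        ] [[-0.011, 0.984, -0.176, 0.33], [-1.0, -0.012, -0.005, 0.083], [-0.007, 0.176, 0.984, 1.318], [0.0, 0.0, 0.0, 1.0]]
side 42.437868451148475 326.220216885669 196.02401798849417 [0.0060143 0.        0.        0.        0.       ] [[0.213, 0.533, -0.819, -0.383], [-0.977, 0.126, -0.172, -0.123], [0.011, 0.836, 0.548, 0.657], [0.0, 0.0, 0.0, 1.0]]
wrist 70.20007690542828 322.4295872055588 197.58376079896053 [-0.02841732  0.          0.          0.          0.        ] [[0.289, -0.924, -0.25, 0.113], [0.957, 0.279, 0.076, 0.618], [-0.001, -0.261, 0.965, 0.385], [0.0, 0.0, 0.0, 1.0]]
0.15 [-4.58159546e-01 -3.10748643e+00  2.48527691e-03] [ 0.4620225   0.00434707 -0.54858842] 1.0022834961866158
```

View pics/top0.png

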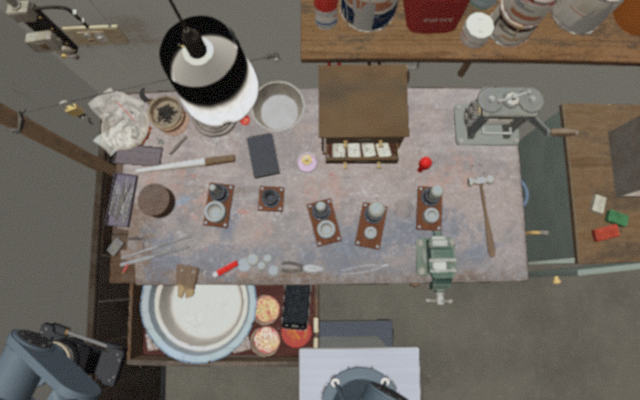

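View pics/side0.png

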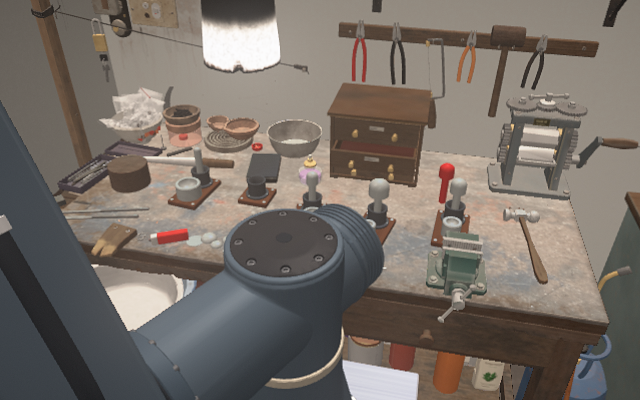

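The top view shows four die stations with punches at about (217,190), (320,208), (375,210) and (432,193). The plain stand is at (270,197) and the red look-alike at (425,163). Next, an enlarged crop.

Run:
```python
import cv2
a=cv2.imread("pics/top0.png")
l=cv2.resize(a[170:260,195:335],None,fx=5.6,fy=5.6,interpolation=3)[:500]
cv2.imwrite("pics/topL.png",l)
l=cv2.resize(a[150:255,320:460],None,fx=5.6,fy=5.6,interpolation=3)
cv2.imwrite("pics/topR.png",l)
```

```text
(no output)
```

View pics/topL.png

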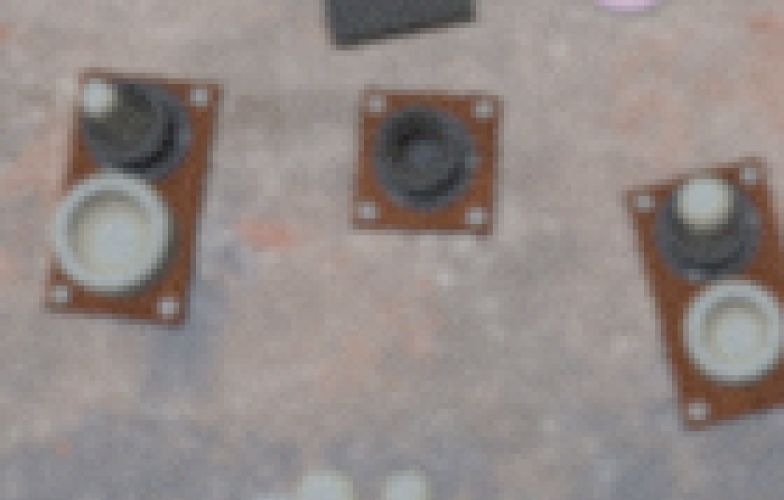

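View pics/topR.png

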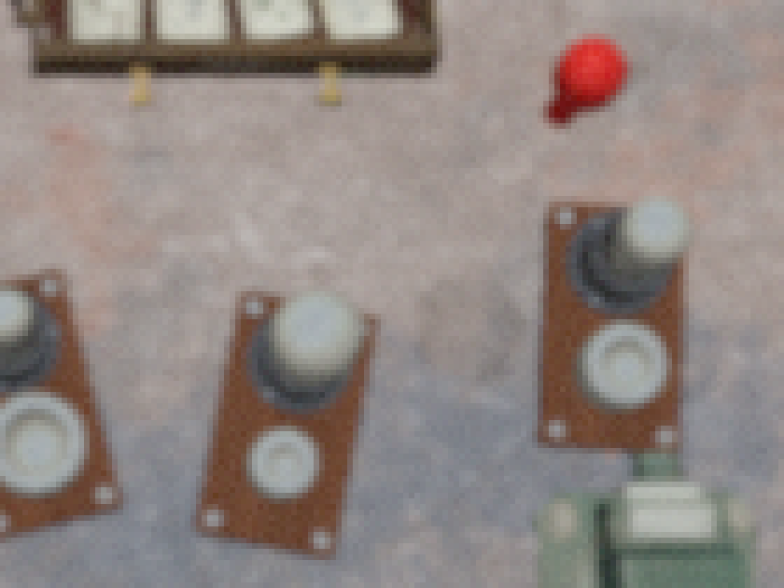

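Die widths read left to right:

| Station | Die | Die crop px | Holds now | Head crop px |
|---|---|---|---|---|
| A | die_42 | L(112,235) | punch_17 | L(98,97) |
| B | die_33 | L(735,330) | punch_25 | L(703,203) |
| C | die_17 | R(284,462) | punch_42 | R(318,332) |
| D | die_25 | R(624,364) | punch_33 (bare steel) | R(655,230) |

- **Plain stand:** it is at L(425,157).
- **Look-alikes:** the red punch at R(590,73) and the perfume bottle at top px (307,161). I'll leave both alone.
- **Plan:** two swaps through the stand.

Next, the helpers, rough positions, and wrist views from two places.

```bash
cat > h.py <<'E'
from bench import *
import cv2,numpy as np
from scipy.spatial.transform import Rotation as R
def K(i):
    f=200/np.tan(np.radians(i["vertical_fov"]/2)); return np.array([[f,0,i["cx"]],[0,f,i["cy"]],[0,0,1]])
def ray(i,px):
    u=cv2.undistortPoints(np.array([[px]],float),K(i),np.array(i["distortion"]))[0,0]
    E=np.array(i["extrinsics"]); d=E[:3,:3]@np.array([u[0],-u[1],-1]); return E[:3,3],d/np.linalg.norm(d)
def atz(i,px,z):
    o,d=ray(i,px); return o+d*(z-o[2])/d[2]
def tri(obs):
    A=np.zeros((3,3));b=np.zeros(3)
    for i,px in obs:
        o,d=ray(i,px);P=np.eye(3)-np.outer(d,d);A+=P;b+=P@o
    x=np.linalg.solve(A,b)
    return x,[np.linalg.norm(np.cross(x-ray(i,p)[0],ray(i,p)[1])) for i,p in obs]
def proj(i,X):
    E=np.array(i["extrinsics"]);c=E[:3,:3].T@(np.array(X)-E[:3,3]);c=c*[1,-1,-1]
    return cv2.projectPoints(c.reshape(1,1,3),np.zeros(3),np.zeros(3),K(i),np.array(i["distortion"]))[0].ravel()
DOWN=[0,np.pi,0]
E
python3 - <<'E'
from h import *
t=camera_info("top")
for n,p,z in [("sA",(219.1,192.7),.05),("sP",(270.9,198),.05),("sB",(321.4,210.7),.05),("sC",(374.5,213.4),.05),("sD",(431.1,195.9),.05),
 ("p17",(212.5,187.3),.107),("p25",(320.5,206.3),.11),("p42",(376.8,209.3),.117),("p33",(437,191),.113),("red",(425.5,163),.1)]: print(n,atz(t,p,z).round(4))
print("lamp",tri([(t,(213,100)),(camera_info("side"),(240,67))]))
import pickle
v=[]
for k,(x,y) in enumerate([(.42,.2),(.42,-.02)]):
    movep([x,y,.27],DOWN); wait(.2); i=camera_info("wrist"); a=camera("wrist"); pickle.dump(i,open(f"w{k}.pkl","wb")); cv2.imwrite(f"pics/w{k}.png",a)
s=read_state();print(s["t"],s["tcp_pos"],s["q"])
E
```

```text
sA [0.5653 0.3731 0.05  ]
sP [0.5491 0.2325 0.05  ]
sB [0.5132 0.0974 0.05  ]
sC [ 0.5042 -0.044   0.05  ]
sD [ 0.5497 -0.1979  0.05  ]
p17 [0.5691 0.3777 0.107 ]
p25 [0.5158 0.0989 0.11  ]
p42 [ 0.5054 -0.0433  0.117 ]
p33 [ 0.5513 -0.1998  0.113 ]
red [ 0.6285 -0.1765  0.1   ]
lamp (array([0.76146479, 0.34484134, 0.23180963]), [np.float64(0.00929438074013393), np.float64(0.009294380740133962)])
3.2417 [ 0.4200994  -0.01890852  0.26999763] [-3.12241195e-01  1.92614219e-01  1.86424410e+00  2.16834211e-04
  1.08471608e+00 -1.88530353e+00]
```

View pics/w0.png

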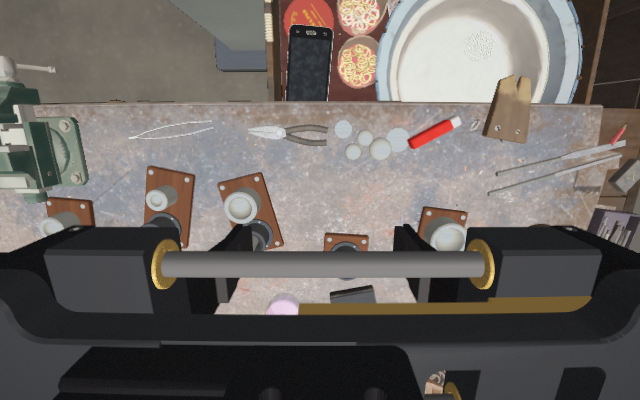

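View pics/w1.png

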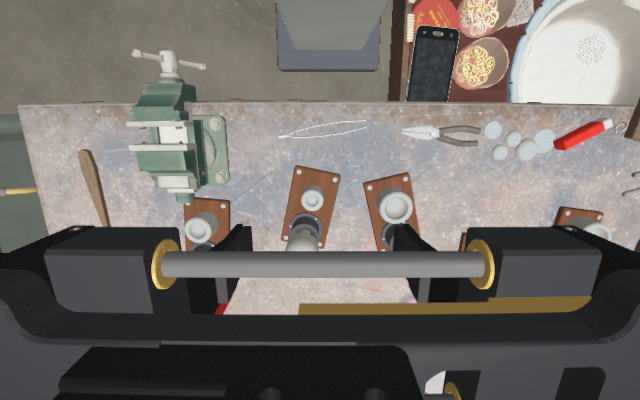

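The gripper covers the lower half of the wrist picture, so only rows above about 225 are usable. The tool must go further forward to put the sockets and heads up there.

Run:
```python
from h import *
import pickle
ims=[]
for k,y in enumerate([-.12,.05,.28]):
    movep([.53,y,.24],DOWN); wait(.2); i=camera_info("wrist"); a=camera("wrist"); pickle.dump(i,open(f"v{k}.pkl","wb")); cv2.imwrite(f"pics/v{k}.png",a); ims.append(a)
print(read_state()["t"])
cv2.imwrite("pics/v01.png",np.vstack([cv2.resize(a[20:235],(800,269),interpolation=3) for a in ims[:2]]))
cv2.imwrite("pics/v2c.png",cv2.resize(ims[2][20:235],(800,269),interpolation=3))
```

```text
6.2833
```

View pics/v01.png

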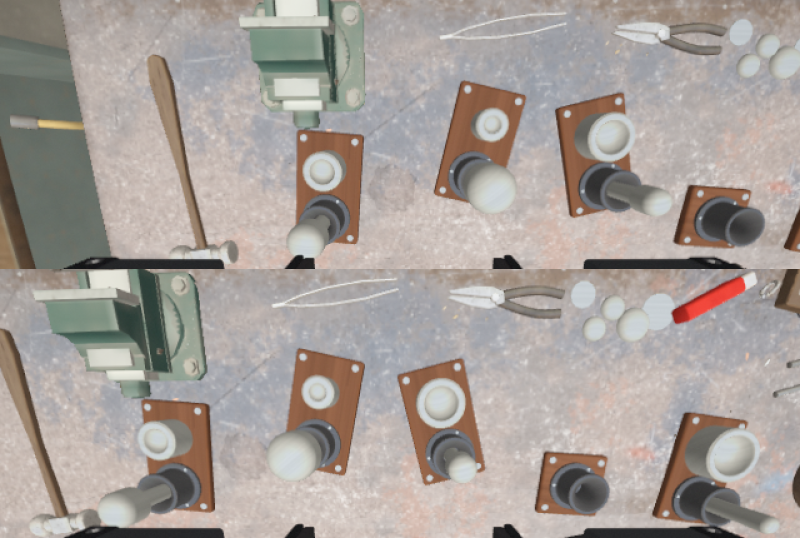

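View pics/v2c.png

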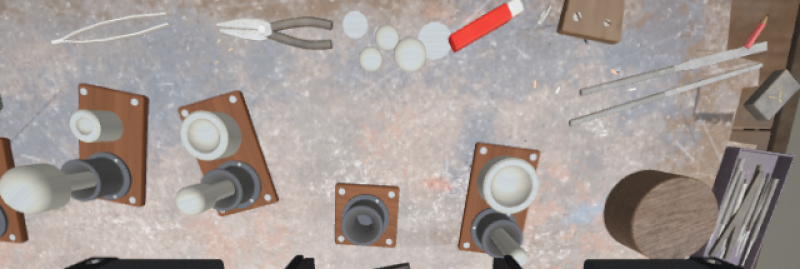

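All stations and heads are clear in these crops: v0 shows D, C, B and the stand, v1 shows all five, and v2 shows C, B, the stand and A. Board screws and cup centres can be read in each, for example D's cup at v0 (323,171), A's cup at v2 (511,185) and the stand's mouth at v2 (366,220). I'll fit the station poses from the screws and cups, and triangulate the rims and heads.

```bash
cat > fit.py <<'E'
from h import *
import pickle
from scipy.optimize import least_squares
I=[pickle.load(open(f"v{k}.pkl","rb")) for k in range(3)]
A=[cv2.imread(f"pics/v{k}.png").astype(float).mean(2) for k in range(3)]
O=[0,269,0]
def px(k,p): return np.array([p[0]/1.25-.1,(p[1]-O[k])/1.25+20-.1])
def refine(k,p):
    u,v=np.round(px(k,p)).astype(int); w=A[k][v-4:v+5,u-4:u+5]
    m=np.clip(w-np.median(w)-.5*(w.max()-np.median(w)),0,None)
    y,x=np.mgrid[v-4:v+5,u-4:u+5]; return np.array([(x*m).sum(),(y*m).sum()])/m.sum()
# screws: 0 front-left-in-image,1 front-right,2 back-left,3 back-right
S=[(0,'D',[(303,137),(361,137),(298,238),(351,240)]),(0,'C',[(466,89),(521,101),(441,190),None]),(0,'B',[(562,112),(620,100),(575,210),None]),(0,'P',[(693,190),(745,190),(681,240),None]),
(1,'D',[(147,408),(205,408),None,(207,508)]),(1,'C',[(303,355),(360,365),None,(343,472)]),(1,'B',[(404,379),(459,365),(427,478),(478,467)]),(1,'P',[(550,458),(601,458),(542,509),(596,511)]),(1,'A',[(690,418),(742,424),(664,514),None]),
(2,'C',[(85,91),(142,101),None,(139,200)]),(2,'B',[(186,109),(235,97),(225,210),(270,200)]),(2,'P',[(341,188),(393,188),(339,240),(390,242)]),(2,'A',[(480,150),(533,157),(465,249),None])]
C=[(0,'D',(323,171)),(0,'C',(491,124)),(0,'B',(606,136)),(1,'D',(157,440)),(1,'C',(319,391)),(1,'B',(440,402)),(1,'A',(728,453)),(2,'C',(85,125)),(2,'B',(206,134)),(2,'A',(511,185))]
N='ABCDP'; sx=[-1,-1,1,1]; sy=[-1,1,-1,1]
obs=[(k,n,j,refine(k,p)) for k,n,L in S for j,p in enumerate(L) if p]
def pt(q,n,lx,ly,z):
    x,y,t=q[3*N.index(n):][:3]; return [x+lx*np.cos(t)-ly*np.sin(t),y+lx*np.sin(t)+ly*np.cos(t),z]
def res(q):
    a,b,c,off=q[15:19]; r=[]
    for k,n,j,p in obs:
        X=pt(q,n,sx[j]*c,sy[j]*c,q[19]) if n=='P' else pt(q,n,off+sx[j]*a,sy[j]*b,q[19])
        r.append(proj(I[k],X)-p)
    for k,n,p in C: r.append((proj(I[k],pt(q,n,-.054,0,.044))-px(k,p))*.5)
    return np.concatenate(r)
q0=np.array([.565,.373,0,.513,.097,0,.504,-.044,0,.55,-.198,0,.549,.2325,0,.053,.027,.027,-.03,.013])
f=least_squares(res,q0,x_scale=.01,loss='soft_l1'); q=f.x
r=np.hypot(*f.fun.reshape(-1,2).T) if False else np.hypot(*res(q).reshape(-1,2).T)
if __name__=="__main__":
    for n in N: print(n,q[3*N.index(n):][:3].round(4))
    print("pattern",q[15:].round(4)); print("res",r.round(1))
    T=lambda L:[np.round(v,4) for v in tri([(I[k],px(k,p)) for k,p in L])]
    print("mouthP",T([(0,(743,226)),(1,(590,495)),(2,(366,220))]))
    print("p42",T([(0,(491,188)),(1,(294,456))])); print("p25",T([(0,(655,201)),(1,(462,467)),(2,(192,198))]))
    print("p33",T([(0,(305,240)),(1,(118,508))])); print("p17",T([(1,(768,524)),(2,(513,252))]))
    t=camera_info("top")
    for n,p in zip("APBCD",[(219.1,192.7),(270.9,198),(321.4,210.7),(374.5,213.4),(431.1,195.9)]): print("top",n,(proj(t,pt(q,n,0,0,.05))-p).round(1))
E
python3 fit.py
```

```text
A [ 0.5707  0.3793 -0.1232]
B [0.5192 0.097  0.2456]
C [ 0.5087 -0.0436 -0.2013]
D [ 0.5553 -0.2037 -0.0904]
P [ 0.5569  0.2365 -0.0216]
pattern [ 0.0542  0.0277  0.0288 -0.0292  0.0124]
res [0.6 0.5 5.1 0.6 0.2 1.  1.7 0.5 0.2 1.4 1.3 3.9 1.2 0.7 5.7 0.8 0.2 0.3
 2.4 0.5 0.5 1.4 2.3 2.1 1.2 0.4 5.5 0.6 1.  0.4 0.6 3.6 0.9 0.6 0.8 3.3
 0.4 1.6 4.3 1.2 2.4 0.4 0.7 0.8 0.2 1.  2.4 0.4 0.2 0.3 2.6 0.1 1.3 0.2]
mouthP [array([0.5566, 0.2397, 0.0446]), array([0.0011, 0.0029, 0.0039])]
p42 [array([ 0.5093, -0.0446,  0.0974]), array([0.0001, 0.0001])]
p25 [array([0.5188, 0.0975, 0.0999]), array([0.0008, 0.0001, 0.0008])]
p33 [array([ 0.5543, -0.2048,  0.1009]), array([0.0001, 0.0001])]
p17 [array([0.5675, 0.3727, 0.1061]), array([0.002, 0.002])]
top A [-2.2 -2. ]
top P [-1.4 -2.8]
top B [ 0.1 -2.2]
top C [-0.2 -1.6]
top D [ 2.  -2.1]
```

B, C and D agree with their heads to within a millimetre, at about the stated heights. A and the stand have outliers, so I'll take one closer view of those two.

Run:
```python
from h import *
import pickle
movep([.52,.30,.33],DOWN); wait(.2); i=camera_info("wrist"); a=camera("wrist"); pickle.dump(i,open("v3.pkl","wb")); cv2.imwrite("pics/v3.png",a)
for n,X in dict(A=(.5707,.3793,.05),P=(.5569,.2365,.05)).items(): print(n,proj(i,X))
print(read_state()["t"])
u=int(proj(i,(.56,.31,.05))[0]); print(u)
cv2.imwrite("pics/v3c.png",cv2.resize(a[125:225,u-80:u+80],None,fx=5,fy=5,interpolation=3))
```

```text
A [373.569713   200.90269968]
P [283.05913502 192.5641282 ]
6.9917
329
```

View pics/v3c.png

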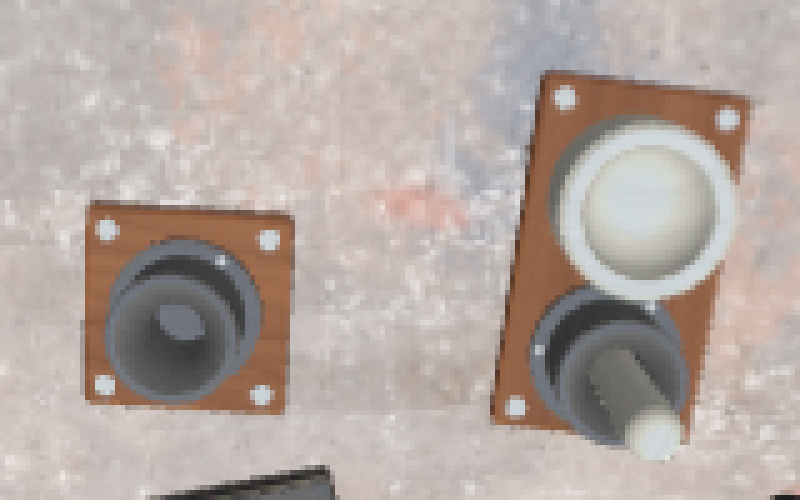

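In the v3 crop the stand's rim circle is centred at (171,337) and A's rim at (621,383). A's cup is at (646,211), and the screws at (107,230), (269,240), (105,384), (261,395) and (566,97), (728,119), (516,407).

Run:
```python
from h import *
import pickle
i=pickle.load(open("v3.pkl","rb")); c=lambda p:(249+p[0]/5-.4,125+p[1]/5-.4)
print("rimP",atz(i,c((171,337)),.05)); print("screwsP",np.mean([atz(i,c(p),.0125) for p in [(107,230),(269,240),(105,384),(261,395)]],0))
print("rimA",atz(i,c((621,383)),.05))
s=[atz(i,c(p),.0125) for p in [(566,97),(728,119),(516,407)]]
ctr=(s[1]+s[2])/2; ax=s[2]-s[0]; ax/=np.linalg.norm(ax); print("A from screws",ctr+.0292*ax, np.linalg.norm(s[2]-s[0]),np.linalg.norm(s[1]-s[0]))
print("A from cup",atz(i,c((646,211)),.044)+.054*ax)
print("p17top",atz(i,c((657,433)),.104))
from fit import *
g=r<2; idx=np.repeat(g,2)
f2=least_squares(lambda q:res(q)[idx],q,x_scale=.01)
for n in N: print(n,f2.x[3*N.index(n):][:3].round(4))
print(f2.x[15:].round(4))
```

```text
rimP [0.5559869 0.2361266 0.05     ]
screwsP [0.55696088 0.23594081 0.0125    ]
rimA [0.57118716 0.37810081 0.05      ]
A from screws [0.56998142 0.37887249 0.0125    ] 0.10654313161737018 0.05397445109992733
A from cup [0.57083645 0.37759591 0.044     ]
p17top [0.57055201 0.37896634 0.104     ]
A [ 0.571   0.3793 -0.1233]
B [0.5191 0.0972 0.2454]
C [ 0.5087 -0.0443 -0.2062]
D [ 0.5556 -0.2037 -0.089 ]
P [ 0.557   0.2363 -0.0303]
[ 0.0538  0.0276  0.0286 -0.0297  0.0125]
```

Everything agrees to about 1 mm, so I'll start with punch_17 to the stand.

```bash
cat >> h.py <<'E'
POS=dict(A=(.5708,.3785),B=(.5191,.0972),C=(.5087,-.0442),D=(.5555,-.2038),P=(.5566,.2362))
ZT=.22
def pick(n,newtons=45):
    x,y=POS[n]; movep([x,y,ZT],DOWN); line_to([x,y,.08],.15); f0=np.array(read_state()["force"])
    set_gripper(0,newtons); s=read_state(); print("grip",n,"gap mm",round(s["finger_gap"]*87,1),"F",round(s["grasp_force"],1),"dF",(np.array(s["force"])-f0).round(1))
    line_to([x,y,.15],.1); line_to([x,y,ZT],.15); s=read_state(); print(" lifted gap",round(s["finger_gap"]*87,1),"dFz",round(s["force"][2]-f0[2],2),"t",round(s["t"],1))
def place(n,zf=.0805):
    x,y=POS[n]; movep([x,y,ZT],DOWN); wait(.2); f0=np.array(read_state()["force"])
    line_to([x,y,.122],.12); z=.122
    while z>zf+1e-6:
        z=max(z-.006,zf); line_to([x,y,z],.05); d=np.array(read_state()["force"])-f0
        h=np.linalg.norm(d[:2])
        if h>5: x,y=np.array([x,y])+d[:2]/h*.0008
        if h>3 or abs(d[2])>3: print("  z",round(z,4),"dF",d.round(1))
        if d[2]>25: break
    s=read_state(); print("place",n,"z",np.round(s["tcp_pos"],4),"dF",d.round(1))
    return z
def release(n):
    set_gripper(1.0); s=read_state(); p=s["tcp_pos"]; line_to([p[0],p[1],ZT],.15); print("released",n,"t",round(read_state()["t"],1))
E
python3 - <<'E'
from h import *
pick("A")
if place("P")<.082: release("P")
E
```

```text
grip A gap mm 15.4 F 45.0 dF [-0.5  1.1 -1. ]
 lifted gap 15.4 dFz -1.92 t 11.3
place P z [0.5565 0.2362 0.0802] dF [ 0.6 -0.8  1. ]
released P t 17.4
```

It went in cleanly with no contact forces. Next is punch_42 to A, then punch_17 to C.

Run:
```python
from h import *
import sys
for a,b in (("C","A"),("P","C")):
    pick(a)
    if place(b)<.082: release(b)
    else: print("STOP"); break
movep([.53,.12,.26],DOWN); wait(.2); a=camera("wrist"); cv2.imwrite("pics/m1.png",a); print(read_state()["t"])
cv2.imwrite("pics/m1c.png",cv2.resize(a[20:235],(800,269),interpolation=3))
```

```text
grip C gap mm 41.0 F 45.0 dF [-0.   0.3  1. ]
 lifted gap 40.8 dFz -2.63 t 21.9
place A z [0.5707 0.3785 0.0803] dF [-0.7 -0.5 -1.5]
released A t 28.6
grip P gap mm 15.6 F 45.0 dF [-1.1  0.1 -0.2]
 lifted gap 15.7 dFz -1.43 t 32.9
place C z [ 0.5086 -0.0442  0.0802] dF [0.1 0.9 0.3]
released C t 39.5
40.4333
```

View pics/m1c.png

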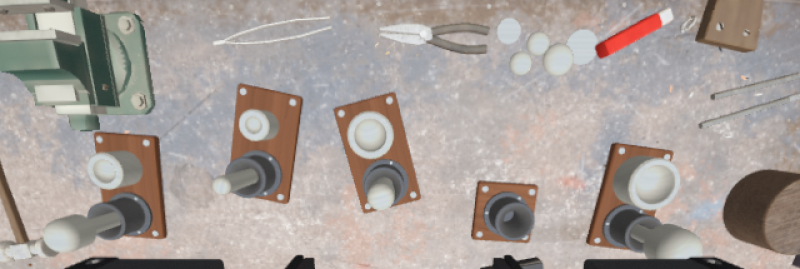

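The picture shows punch_42 upright at A (675,245), punch_17 upright at C (222,184) and the stand empty at (505,212). Now the second swap.

Run:
```python
from h import *
for a,b in (("B","P"),("D","B"),("P","D")):
    pick(a)
    if place(b)<.082: release(b)
    else: print("STOP"); break
movep([.53,.08,.28],DOWN); wait(.2); a=camera("wrist"); cv2.imwrite("pics/m2.png",a); print(read_state()["t"])
cv2.imwrite("pics/m2c.png",cv2.resize(a[20:235],(800,269),interpolation=3))
```

```text
grip B gap mm 23.3 F 45.0 dF [-0.2  0.3 -0.1]
 lifted gap 23.5 dFz -2.81 t 44.4
place P z [0.5565 0.2362 0.0802] dF [0.6 0.2 0.2]
released P t 50.3
grip D gap mm 32.0 F 45.0 dF [ 0.4 -0.2  0.7]
 lifted gap 31.7 dFz -2.34 t 55.5
place B z [0.5189 0.0972 0.0802] dF [-0.1 -1.1  0.1]
released B t 61.9
grip P gap mm 23.7 F 45.0 dF [ 0.2 -0.3  0.3]
 lifted gap 23.7 dFz -2.62 t 66.1
place D z [ 0.5554 -0.2038  0.0802] dF [-0.1 -0.4  0. ]
released D t 73.0
74.4167
```

View pics/m2c.png

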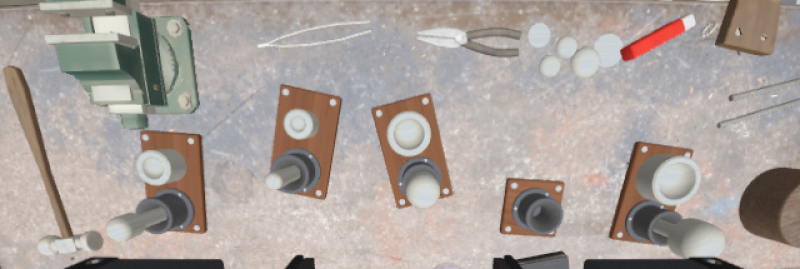

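All four punches stand upright behind their own dies: punch_25 at D (125,227), punch_17 at C (283,177), punch_33 at B (423,190) and punch_42 at A (695,240). The stand is empty and nothing touches the robot. Handing in.

```bash
python3 -c "
from bench import *
print(close_job())"
```

```text
the job is handed in; nothing more can be done
None
```

Job handed in at about 74 s of the 136 s allowed: all four punches stand upright and seated in the sockets of their matching dies, none fell, and the plain stand is empty.

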